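Lock up a printing block on the proof press bed

TASK

Lock up the wooden printing block on the proof press bed: with the black wing knob, slide the blue lock-up bar gently towards the far rail until the block sits square and snug between bar and rail. Then turn the knob clockwise until it clicks past its detent, once, and rests in the notch there, not on past a second click; let go, with the block still snug and everything else left where it was.

Things in the scene. Friction and masses are not known exactly. Their poses are not given: they have to be found in the camera images.
- bed: Flat steel plate fixed to the table, 320 (x) by 400 (y) by 20 mm; origin on the table, 150 mm from its far edge, plate top at z = 20 mm. +x points away from the robot (yaw within 0.4 rad) to the fixed grey far rail: 340 mm along y, 22 mm thick, top at z = 44 mm, inner face at x = +105 mm. Toothed racks along both sides, y = +-191 mm, to z = 36 mm.
- block: Wooden printing block with a copper face, 80 mm (x) by 130 mm (y) by 23 mm high, about 0.6 kg, loose on the bed between bar and rail, a little crooked at first. Origin: centre of its underside. Home against the rail, its origin is at x = +65 mm of the bed and its axes are parallel to the bed's.
- lockbar: Blue metal lock-up bar on the bed, 44 mm (x) by 220 mm (y), top 50 mm above the table. Slides only along the bed's x with about 6 N of drag, stays where it is left, and carries the knob at its middle. Origin: centre of its underside, on the bed's top. Snug, its origin is at x = +3 mm of the bed.
- bar_front (a point): Middle of the bar's flat front face, which pushes the block; 22 mm ahead (bed +x) of the bar's origin. Axes as the bar's.
- knob_grip (a point): On the knob's upright axis, mid grip, 87 mm above the table. The grip is a straight black wing 84 mm long (this x), 16 mm thick (y), from 23 mm below to 11 mm above this point, on a round foot 52 mm wide. Turns clockwise from above: freely, then against about 0.5 N m that springs back if let go early; past that hump it snaps by itself 0.4 rad on into its notch.
- knob_tip (a point): End of the knob's wing that bears a white line on top: 42 mm from the knob's axis, level with knob_grip. Its place round the axis shows how far the knob has turned.
- collar: Round plain grey collar under the knob, 60 mm wide, 8 mm high, holding the detent. Origin on the knob's axis, on the bar's top, z up. It sits fixed on the bar, turned differently each time (within 0.5 rad), so the angle of the click must be felt: nothing on it marks the notch.
- slug: Bystander: wooden furniture piece 100 x 22 x 18 mm lying on the bed's +y side; origin under its centre.
- reglet: Bystander: dark wooden piece 80 x 24 x 22 mm lying on the bed's -y side; origin under its centre.
- inkcan: Bystander: ink can, 84 mm wide, 90 mm high; origin under its centre.
- washbottle: Bystander: bottle, 70 mm wide, 170 mm high; origin under its centre.
- brayer: Bystander: hand roller with a red handle, 200 mm long along its x, 45 mm high; origin on the table under the handle.
- mallet: Bystander: hammer lying on the table.
- inkknife: Bystander: spatula lying on the table.
- quoinwrench: Bystander: wrench lying on the table.
There are look-alikes about, which are no part of the job. Leave any green look-alike of the block alone.

How it is judged:
On the way, in this order (a step that is already met when the one before it is completed fails the run):
1. the block is home, square against the far rail, with the bar up against it (x of block in the frame of bed above 0.0625 m and angle between the x axis of block and the x axis of bed, either way round below 0.04 rad and z of block in the frame of bed below 0.024 m and angle between block's own z axis and vertical below 0.05 rad and x of bar_front in the frame of bed above 0.0222 m), for 0.2 s.
2. the knob has clicked into its notch: it lies past its detent (x of knob_tip in the frame of collar between 0.0212 and 0.0337 m and y of knob_tip in the frame of collar above 0.02 m), for 0.1 s.
At the end, for the whole second after the job is handed in: The block lies flat on the bed within 2.5 mm of the far rail and within 0.04 rad of square, the bar's front within 2.8 mm of its snug place, the knob at rest in its notch (within 0.2 rad of it; the detent's hump lies 0.43 rad before it and a second hump 0.45 rad beyond) (all of step 1 and all of step 2 and linear speed of each of block, lockbar below 0.02 m/s); the robot touches nothing.
It fails at once if the block is crushed: the bar presses on it with more than 45 N (contact force between lockbar and block above 45 N).
It fails at once if the knob is overtightened: turned on past a second click (x of knob_tip in the frame of collar above 0.0385 m).
It fails at once if a bystander is moved by more than 25 mm (distance of any of slug, reglet, inkcan, washbottle, brayer, mallet, inkknife, quoinwrench from where it was at the start of the episode above 0.025 m).
It also fails if it takes over 72 s, if anything falls off the work surface, if the arm or the gripper's body presses on something with over 40 N, if the wrist force passes 120 N, or if a joint passes its speed limit or range.

ROBOT

A 6-joint arm with a two-finger parallel gripper is mounted at the origin on the work surface. World frame = base frame: x ahead of the robot, y to its left, z up, the work surface at z = 0. Lengths are in m, angles in rad, forces in N, time in s.
With the tool pointing down it reaches from about 0.375 to 0.9 m from the base axis. Payload 3.1 kg.
Tool frame: the origin (TCP) lies midway between the tips of the shut fingers; the grasp point (between the pads) lies 19 mm behind it (pinch_z is the distance from the TCP to the grasp point, in m); y points along the fingers, z is the direction in which the jaws open and shut, and the axes are right-handed (so a half turn about y gives the same grasp; the last joint's range is limited). The gripper opens to 87 mm and grips with 3 to 60 N. Pads are 19 mm wide; open, the fingers measure 117 mm over their backs; the gripper's body (75 mm by 190 mm) begins 51 mm behind the grasp point.
Start: joints at [-1.304, 0.527, 1.433, -0, 1.181, -0.178], TCP at [0.269, -0.564, 0.223] pointing down, gripper open.
Joint ranges: [-3.08, 3.08], [-0.75, 2.2], [0.22, 2.44], [-1.43, 4.57], [0, 2.65], [-2.85, 2.85]. Speed limits (rad/s): [2.79, 2.79, 3.14, 3.14, 3.14, 3.14].

INTERFACE

Orientations are given as a unit quaternion [x, y, z, w].
In Python, from rig import * gives the robot as it stands.
- The arm moves only by the tool drive_tool, never from a script. Its argument "plan" is a list of rows, each a list of 7 numbers: the shift along the tool's x, y, z in mm, then the turn, a rotation vector about the tool's x, y, z in degrees, then the finger opening in mm, from 0 to 87. A call has 1 to 10 rows; each row is the pose to reach, as a shift and turn from the pose commanded when the call began, along the tool's axes at that moment; what a row does not reach only later rows make up. A row lasts 1/10 s, in which the tool goes at most 50 mm and 8.59 degrees, less where a joint would pass 70% of its speed; a pose out of reach is approached as far as the arm can. A call with a gripper value outside its range is refused whole. The fingers move at their own pace and stop on an object; "newtons" is the grip in N (left out, the last holds). Time passes only in rows, so rows that repeat a pose let the fingers close. It gives the time, the measured TCP pose, the force and the opening at its end, in the units of the state.
- get_obs(): the state, without advancing time (a new reading comes with each control period).
- camera(name): name is "side" or "top"; returns the picture (384x512x3 uint8, blue, green, red); there is no depth.
- get_calibration(name): a dict with "fx", "fy", "cx", "cy" (pixels), "D" ([k1, k2, p1, p2, k3] as OpenCV has them; the pictures are not rectified), "origin" and "rotation" of the camera in the world. Camera axes: x right, y down, z forward; pixel columns grow to the right and rows downward; lengths in m; the calibration is good to about 2 mm. A picture is of the moment at which its call begins. get_calibration takes no time and is no camera call.
- hand_in(): hands the job in, once; it reports no verdict.
Trained networks look in the newest picture that a camera, given by its name, has taken for a name from the list of things; names that differ only in an ending like _2 or _b are one class to them, and where a whole thing is asked for, a point or a joint stands for the part that bears it (a point fixed in the world has none). Each returns a list of dicts, best first, with "conf" (0 to 1); they miss things now and then, are a little off and sometimes report something else, mostly with a low value. They report only what shows in the picture. A call takes as long as a camera call. They do not tell look-alikes from the thing itself.
- spot_in(camera, target): "location" ([column, row] in pixels, amid what is visible of it).
- mark_of(camera, target): "location" ([column, row] in pixels: a listed point, or the origin of a listed thing).
The state is a dict: "time": time; "q": joint angles; "joint_velocities": joint speeds; "joint_torque": joint torques, N m; "position": TCP position; "tool_rot": TCP orientation; "ft_force": force on the tool from outside, world axes, zero at the start; "moment": the same for the moment, N m; "grip_width": finger opening in m.
Only numpy, scipy, OpenCV 4.12 (cv2) and the standard library are available. Lean on these libraries where they do the work, as an engineer would, in place of code of your own. Each camera call takes 0.05 s, during which the arm holds its last target. There are 200 camera calls.

## Working session

There is one attempt and no reset: what is moved stays moved. The work goes in short steps, Python scripts to look and compute and a tool call to move; the robot and the scene stay as the last step left them, time stands still between calls to the robot, and variables do not carry over. Pictures are saved under pics/ and viewed, about 8 in all and at most 12, crops included, and the job is handed in when it is done.

Besides the shell and the picture viewer there is one more tool, called as a command line: name --pt "numbers of a row" for each row, then --argument value for the rest. drive_tool: Moves the arm, as the interface text tells. Its arguments: {"type":"object","properties":{"plan":{"type":"array","items":{"type":"array","items":{"type":"number"}}},"newtons":{"type":"number"}},"required":["plan"]}

```bash
ls; mkdir -p pics
cat > h.py <<'E'
from rig import *
import numpy as np, cv2
from scipy.spatial.transform import Rotation as R
def K(c):
    k=get_calibration(c); return k,np.array([[k['fx'],0,k['cx']],[0,k['fy'],k['cy']],[0,0,1]]),np.array(k['D'],float)
def Rm(k):
    r=np.array(k['rotation'],float); return r if r.shape==(3,3) else R.from_quat(r).as_matrix()
def ray(c,px,z):
    k,M,D=K(c); u=cv2.undistortPoints(np.array([[px]],float),M,D)[0,0]
    d=Rm(k)@np.array([u[0],u[1],1]); o=np.array(k['origin']); return o+d*(z-o[2])/d[2]
def proj(c,P):
    k,M,D=K(c); r=Rm(k).T; t=-r@np.array(k['origin'])
    return cv2.projectPoints(np.array(P,float).reshape(-1,3),cv2.Rodrigues(r)[0],t,M,D)[0][:,0]
E
python3 - <<'E'
from h import *
a=camera("top");b=camera("side")
cv2.imwrite("pics/1.png",np.hstack([a,b])[:, :]) if 0 else None
cv2.imwrite("pics/top1.png",cv2.resize(a,(800,600)));cv2.imwrite("pics/side1.png",cv2.resize(b,(800,600)))
for c in("top","side"):
    print(c,get_calibration(c))
    for t in("block","lockbar","knob_grip","knob_tip","bar_front","bed","collar"):
        print(t,[(np.round(m['location'],1).tolist(),round(m['conf'],2)) for m in mark_of(c,t)[:4]])
print(get_obs())
E
```

```text
pics
top {'fx': 429.79472475631826, 'fy': 429.79472475631826, 'cx': 261.970109893635, 'cy': 197.15594118662705, 'D': array([-0.08929403,  0.        ,  0.        ,  0.        ,  0.        ]), 'origin': array([ 0.26674399, -0.00191123,  1.67762321]), 'rotation': array([-0.70344312,  0.70788521, -0.04912076,  0.04066275])}
block [([328.3, 202.7], 0.95), ([235.5, 185.8], 0.31)]
lockbar [([235.4, 193.1], 0.87)]
knob_grip [([236.7, 189.6], 0.53)]
knob_tip [([235.8, 201.2], 0.59), ([238.5, 193.3], 0.32)]
bar_front [([237.5, 182.3], 0.7)]
bed [([240.8, 171.3], 0.62), ([232.9, 188.0], 0.51)]
collar [([136.8, 204.4], 0.71), ([238.0, 190.5], 0.49)]
side {'fx': 433.4093154130319, 'fy': 433.4093154130319, 'cx': 263.09028201514127, 'cy': 192.06855387784285, 'D': array([-0.00066978,  0.        ,  0.        ,  0.        ,  0.        ]), 'origin': array([0.19799001, 0.838693  , 1.11029253]), 'rotation': array([-0.16032249,  0.92477871, -0.34084052,  0.05393311])}
block [([218.8, 202.7], 0.59), ([302.8, 154.6], 0.58), ([264.7, 206.3], 0.54)]
lockbar [([250.1, 219.8], 0.77)]
knob_grip [([246.8, 206.4],
[... 155 characters left out ...]
llar [([251.5, 212.4], 0.74)]
{'time': 0.8, 'q': array([-1.30450344e+00,  5.27447383e-01,  1.43267575e+00, -2.33785442e-05,
        1.18140858e+00, -1.78497915e-01]), 'joint_velocities': array([-0.00045394,  0.00132128, -0.00024948,  0.00198636,  0.00047133,
       -0.00114647]), 'joint_torque': array([ 6.59786692e-04, -4.39947116e+01, -1.76980323e+01,  6.34790584e-02,
        5.03744837e-02, -1.98416183e-05]), 'position': array([ 0.26893708, -0.56416738,  0.2225885 ]), 'tool_rot': array([ 0.15597393, -0.68966953,  0.68971326, -0.15596055]), 'ft_force': array([-1.01641259,  0.3956788 ,  0.25129194]), 'moment': array([-0.01388577,  0.01053154,  0.02251737]), 'grip_width': 0.08740885948102244}
```

View pics/top1.png

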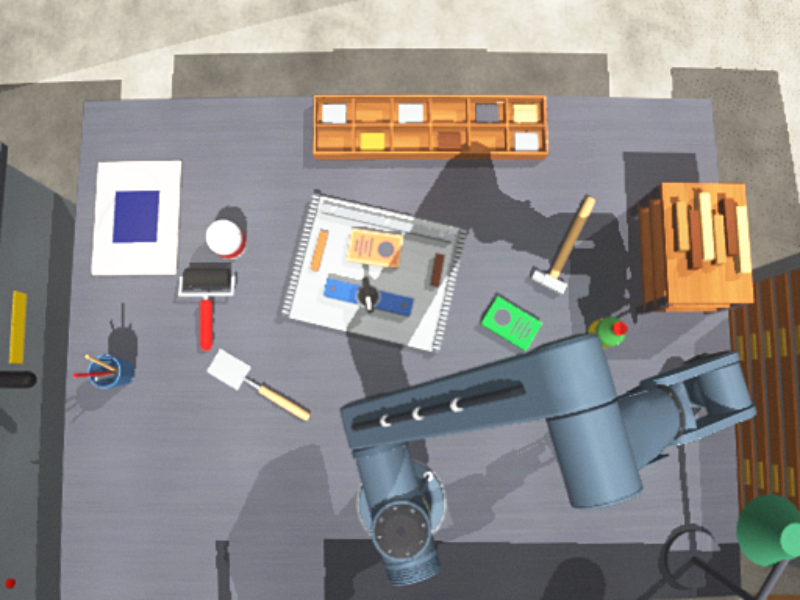

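View pics/side1.png

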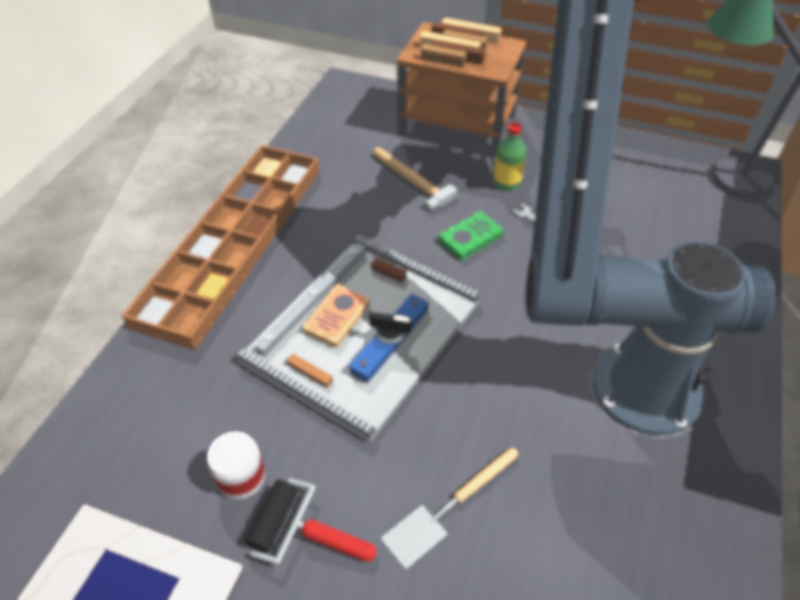

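Candidates (top view, 512-wide pixels): the block is the wooden one at (240,159), and the green look-alike at (328,206) is to be left alone. The only black wing on the blue bar is at (235,188); the brayer roller at (133,178) is also black but isn't the knob. I'll check this in one close crop.

Run:
```python
from h import *
a=camera("top");b=camera("side")
A=cv2.resize(a[115:235,175:305],(520,480)[:2],interpolation=cv2.INTER_CUBIC)
B=cv2.resize(b[185:255,205:290],None,fx=3.2,fy=3.2,interpolation=cv2.INTER_CUBIC)
B=cv2.copyMakeBorder(B,0,480-B.shape[0],0,0,cv2.BORDER_CONSTANT)
cv2.imwrite("pics/crop1.png",np.hstack([A,B]))
```

```text
(no output)
```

View pics/crop1.png

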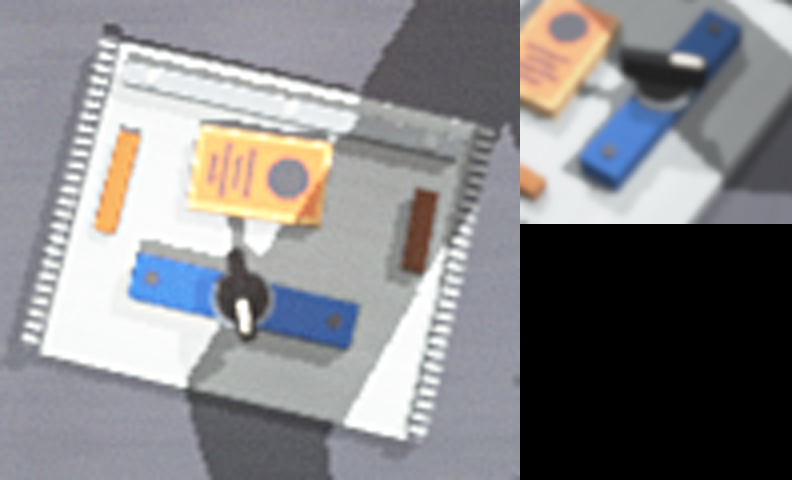

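Run:
```python
from h import *
f=lambda p,z: ray("top",[(p[0]-1.5)/4+175,(p[1]-1.5)/4+115],z)
bar=np.array([f(p,.05) for p in[(137,253),(357,303),(350,347),(130,300)]]);print("bar",bar.round(4).tolist(),bar.mean(0))
v=(bar[0]+bar[3]-bar[1]-bar[2]);print("bar y-axis yaw",np.arctan2(-v[0],v[1]))
rail=[f(p,.044) for p in[(125,52),(460,130)]];print("railtop far edge",rail)
rail2=[f(p,.02) for p in[(122,88),(452,162)]];print("rail foot inner?",rail2); v=rail2[0]-rail2[1];print(np.arctan2(-v[0],v[1]))
blk=np.array([f(p,.043) for p in[(202,124),(333,140),(322,226),(190,212)]]);print("blk",blk.round(4).tolist(),blk.mean(0))
v=blk[0]+blk[3]-blk[1]-blk[2];print("blk yaw",np.arctan2(-v[0],v[1]))
e=[f(p,.098) for p in[(236,250),(247,340)]];print("wing",e,np.mean(e,0)); v=e[1]-e[0];print("tip dir",np.arctan2(v[1],v[0]),np.linalg.norm(v))
for c,p in(("top",(236.7,189.6)),("side",(246.8,206.4))): print(c,"knob",ray(c,p,.087))
for c,p in(("top",(235.8,201.2)),("side",(262.4,205.6))): print(c,"tip",ray(c,p,.087))
for c,p in(("side",(250.1,219.8)),("top",(235.4,193.1))): print(c,"lockbar",ray(c,p,.02))
print("barfront",ray("side",(243.6,211.4),.035),ray("top",(237.5,182.3),.035)); print("bed",ray("side",(231,209.6),0),ray("top",(240.8,171.3),0))
o=get_obs();print(R.from_quat(o['tool_rot']).as_matrix().round(3),o['position'])
```

```text
bar [[0.5504, 0.1812, 0.05], [0.5007, -0.0296, 0.05], [0.4584, -0.0226, 0.05], [0.5048, 0.1875, 0.05]] [0.50358856 0.07912704 0.05      ]
bar y-axis yaw -0.2244242732658398
railtop far edge [array([0.75155031, 0.19588281, 0.044     ]), array([ 0.67144577, -0.13144871,  0.044     ])]
rail foot inner? [array([0.72177364, 0.20128802, 0.02      ]), array([ 0.64504493, -0.12491794,  0.02      ])]
-0.23101618847630465
blk [[0.6788, 0.12, 0.043], [0.6622, -0.0076, 0.043], [0.5771, 0.0035, 0.043], [0.5915, 0.1311, 0.043]] [0.62739403 0.06174225 0.043     ]
blk yaw -0.12130161720323213
wing [array([0.54433197, 0.08356007, 0.098     ]), array([0.45979909, 0.07324874, 0.098     ])] [0.50206553 0.07840441 0.098     ]
tip dir -3.020212261885909 0.08515944695082761
top knob [0.49889101 0.07257908 0.087     ]
side knob [0.50602665 0.08534105 0.087     ]
top tip [0.45524438 0.07591165 0.087     ]
side tip [0.4628597 0.0664324 0.087    ]
side lockbar [0.49740934 0.08254943 0.02      ]
top lockbar [0.49493421 0.08076818 0.02      ]
barfront [0.52398184 0.06918076 0.035     ] [0.53500552 0.07193871 0.035     ]
bed [0.57572296 0.05115551 0.        ] [0.58483573 0.06045572 0.        ]
[[-0.903  0.     0.43 ]
 [-0.43  -0.    -0.903]
 [ 0.    -1.     0.   ]] [ 0.26894801 -0.56416317  0.22257417]
```

The crop shows the wooden block at crop px (262,175), the wing with its white end near the robot at (247,335), and the bar in blue. This confirms the choice. The bed yaw is about -0.228 and the knob is at about (0.503, 0.079).

drive_tool --pt "-25 0 -25 0 -8 0 60" --pt "-60 0 -60 0 -16 0 60" --pt "-95 0 -95 0 -24 0 60" --pt "-130 0 -130 0 -32 0 60" --pt "-165 0 -162 0 -40 0 60" --pt "-200 0 -196 0 -48 0 60" --pt "-235 0 -230 0 -56 0 60" --pt "-270 0 -265 0 -64 0 60" --pt "-305 0 -300 0 -72 0 60" --pt "-340 0 -334 0 -80 0 60"

```text
time: 1.9
position: [0.4326, -0.1145, 0.2229]
tool_rot: [-0.564, 0.426, -0.427, 0.564]
ft_force: [1.0, -1.0, -0.4]
grip_width: 0.0601
```

```bash
cat >> h.py <<'E'
def need(x,y,z,a):  # tool-frame shift mm and turn deg to reach position with tool x yaw a (deg)
    o=get_obs(); M=R.from_quat(o['tool_rot']).as_matrix(); c=np.degrees(np.arctan2(M[1,0],M[0,0]))
    T=R.from_euler('z',a,degrees=True).as_matrix()@np.array([[1,0,0],[0,0,1],[0,-1,0]]).T
    T=np.column_stack([[np.cos(np.radians(a)),np.sin(np.radians(a)),0],[0,0,-1],[-np.sin(np.radians(a)),np.cos(np.radians(a)),0]])
    print("t",o['time'],"pos",o['position'].round(4),"yaw",c.round(2),"q",o['q'].round(3),"shift",(1000*M.T@(np.array([x,y,z])-o['position'])).round(1),"turn",np.degrees(R.from_matrix(M.T@T).as_rotvec()).round(2),"F",o['ft_force'].round(1),"M",o['moment'].round(2),"w",round(o['grip_width'],4))
E
python3 -c "
from h import *
need(.503,.079,.2,7)"
```

```text
t 1.9 pos [ 0.4326 -0.1145  0.2229] yaw -74.21 q [-0.509  0.289  1.86   0.     0.992 -0.785] shift [-167.1   22.9  120.4] turn [-1.000e-02 -8.121e+01  6.000e-02] F [ 1.  -1.  -0.4] M [-0.02 -0.13 -0.01] w 0.0601
```

drive_tool --pt "-17 5 12 0 -8 0 60" --pt "-34 10 24 0 -16 0 60" --pt "-51 15 36 0 -24 0 60" --pt "-68 20 48 0 -32 0 60" --pt "-85 30 60 0 -40 0 60" --pt "-102 40 72 0 -48 0 60" --pt "-119 50 84 0 -56 0 60" --pt "-136 60 96 0 -64 0 60" --pt "-153 70 110 0 -72 0 60" --pt "-167 83 120 0 -80 0 60"

```text
time: 2.9
position: [0.5044, 0.0776, 0.1396]
tool_rot: [0.706, 0.037, -0.035, -0.706]
ft_force: [-0.6, 0.5, -0.4]
grip_width: 0.0601
```

drive_tool --pt "0 0 0 0 0 0 60" --pt "0 0 0 0 0 0 60"

```text
time: 3.1
position: [0.503, 0.0767, 0.1395]
tool_rot: [0.706, 0.033, -0.034, -0.706]
ft_force: [0.2, 0.0, 0.5]
grip_width: 0.0601
```

Run:
```python
from h import *
need(.503,.079,.072,7)
b=camera("side");a=camera("top")
o=get_obs()['position']
print(proj("side",[o,[.503,.079,.098]]),mark_of("side","knob_tip")[:2],mark_of("side","knob_grip")[:2])
B=cv2.resize(b[140:260,190:320],None,fx=4,fy=4,interpolation=cv2.INTER_CUBIC)
cv2.imwrite("pics/c2.png",B)
```

```text
t 3.1 pos [0.503  0.0767 0.1395] yaw 5.42 q [-0.068  0.498  1.802 -0.     0.843 -1.734] shift [ 0.2 67.5  2.3] turn [ 0.01 -1.58 -0.04] F [0.2 0.  0.5] M [ 0.12 -0.09  0.08] w 0.0601
[[248.45357749 193.05464084]
 [248.42572828 202.83115803]] [{'location': [263.7, 205.6], 'conf': 0.87}] [{'location': [249.8, 205.0], 'conf': 0.91}, {'location': [262.0, 207.9], 'conf': 0.49}]
```

View pics/c2.png

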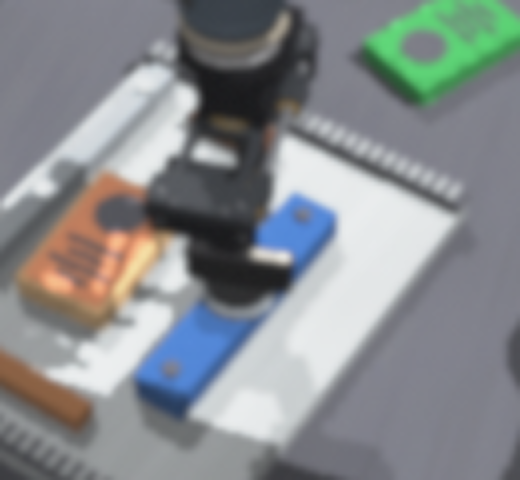

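The side view shows the gripper centred above the black wing at crop px (240,265), with the white tip on the robot's side. I'll go down and grip it.

drive_tool --pt "0 12 1 0 -1 0 60" --pt "0 25 2 0 -1.5 0 60" --pt "0 38 2 0 -1.5 0 60" --pt "0 50 2 0 -1.5 0 60" --pt "0 60 2 0 -1.5 0 60" --pt "0 67 2 0 -1.5 0 60" --pt "0 67 2 0 -1.5 0 60"

```text
time: 4.0
position: [0.5024, 0.0786, 0.0715]
tool_rot: [-0.706, -0.042, 0.044, 0.706]
ft_force: [-0.4, -0.2, 0.0]
grip_width: 0.06
```

drive_tool --pt "0 0 0 0 0 0 40" --pt "0 0 0 0 0 0 20" --pt "0 0 0 0 0 0 12" --pt "0 0 0 0 0 0 10" --pt "0 0 0 0 0 0 10" --pt "0 0 0 0 0 0 10" --pt "0 0 0 0 0 0 10" --newtons 25

```text
time: 4.7
position: [0.5031, 0.0782, 0.0727]
tool_rot: [0.706, 0.043, -0.043, -0.705]
ft_force: [-0.4, -2.4, 0.8]
grip_width: 0.0158
```

```bash
python3 -c "
from h import *
o=get_obs()['position'];u=np.array([np.cos(.228),-np.sin(.228)])
print(o[:2]@u); p=o.copy(); p[:2]+=.06*u; need(*p,6.5)"
```

```text
0.472374382229585
t 4.7 pos [0.5031 0.0782 0.0727] yaw 7.03 q [-6.500e-02  6.150e-01  1.846e+00 -1.000e-03  6.800e-01 -1.758e+00] shift [ 56.3   0.  -20.6] turn [ 0.05  0.53 -0.  ] F [-0.4 -2.4  0.8] M [-0.29 -0.12 -0.18] w 0.0158
```

drive_tool --pt "2 0 -0.7 0 0 0 10" --pt "5 0 -1.8 0 0 0 10" --pt "9 0 -3.3 0 0 0 10" --pt "14 0 -5.1 0 0 0 10" --pt "19 0 -6.9 0 0 0 10" --pt "24 0 -8.8 0 0 0 10" --pt "29 0 -10.6 0 0 0 10" --pt "34 0 -12.4 0 0 0 10" --pt "38 0 -13.9 0 0 0 10" --pt "40 0 -14.6 0 0 0 10"

```text
time: 5.7
position: [0.5415, 0.0689, 0.0726]
tool_rot: [-0.706, -0.041, 0.046, 0.706]
ft_force: [-7.0, -1.8, 7.7]
grip_width: 0.016
```

```bash
cat > s.py <<'E'
from h import *
o=get_obs();u=np.array([np.cos(.228),-np.sin(.228)]);n=np.array([-u[1],u[0]])
p=o['position'].copy(); f=o['ft_force'][:2]; print("s",p[:2]@u,"F along",f@u,"side",f@n,"w/barback",.184+.4724-.102-p[:2]@u); p[:2]+=.02*u; need(*p,7)
E
python3 s.py
```

```text
s 0.5119628087110919 F along -6.398476012086214 side -3.354344911362739 w/barback 0.042437191288908105
t 5.7 pos [0.5415 0.0689 0.0726] yaw 7.01 q [-7.800e-02  6.470e-01  1.748e+00 -1.000e-03  7.520e-01 -1.770e+00] shift [18.8 -0.1 -6.9] turn [-0.04  0.01 -0.38] F [-7.  -1.8  7.7] M [-0.19  0.93  0.07] w 0.016
```

drive_tool --pt "3 0 -1.1 0 0 0 10" --pt "6 0 -2.2 0 0 0 10" --pt "9 0 -3.3 0 0 0 10" --pt "12 0 -4.4 0 0 0 10" --pt "15 0 -5.5 0 0 0 10" --pt "18 0 -6.6 0 0 0 10" --pt "21 0 -7.7 0 0 0 10" --pt "24 0 -8.8 0 0 0 10" --pt "26 0 -9.5 0 0 0 10" --pt "26 0 -9.5 0 0 0 10"

```text
time: 6.7
position: [0.5677, 0.0625, 0.0726]
tool_rot: [-0.706, -0.04, 0.046, 0.706]
ft_force: [-7.7, -1.9, 8.4]
grip_width: 0.0162
```

```bash
python3 s.py
```

```text
s 0.5388475777467364 F along -7.069046237639248 side -3.6046378611285586 w/barback 0.015552422253263587
t 6.7 pos [0.5677 0.0625 0.0726] yaw 7.02 q [-8.500e-02  6.700e-01  1.682e+00 -1.000e-03  7.970e-01 -1.778e+00] shift [18.8 -0.2 -6.9] turn [-0.04  0.02 -0.48] F [-7.7 -1.9  8.4] M [-0.32  0.99 -0.01] w 0.0162
```

drive_tool --pt "1 0 -0.4 0 0 0 10" --pt "2 0 -0.8 0 0 0 10" --pt "3 0 -1.1 0 0 0 10" --pt "4 0 -1.5 0 0 0 10" --pt "5 0 -1.8 0 0 0 10" --pt "6 0 -2.2 0 0 0 10" --pt "7 0 -2.6 0 0 0 10" --pt "8 0 -2.9 0 0 0 10"

```text
time: 7.5
position: [0.5741, 0.061, 0.0726]
tool_rot: [-0.705, -0.039, 0.048, 0.706]
ft_force: [-10.4, -1.8, 10.3]
grip_width: 0.0157
```

Run:
```python
exec(open('s.py').read())
b=camera("side")
cv2.imwrite("pics/c3.png",cv2.resize(b[140:260,170:300],None,fx=5,fy=5,interpolation=cv2.INTER_CUBIC))
```

```text
s 0.5455002638520748 F along -9.718810464824083 side -4.099706993967944 w/barback 0.008899736147925164
t 7.5 pos [0.5741 0.061  0.0726] yaw 7.03 q [-8.700e-02  6.770e-01  1.663e+00 -1.000e-03  8.130e-01 -1.780e+00] shift [18.8 -0.2 -6.9] turn [-0.09  0.03 -0.68] F [-10.4  -1.8  10.3] M [-0.21  1.43  0.04] w 0.0157
```

View pics/c3.png

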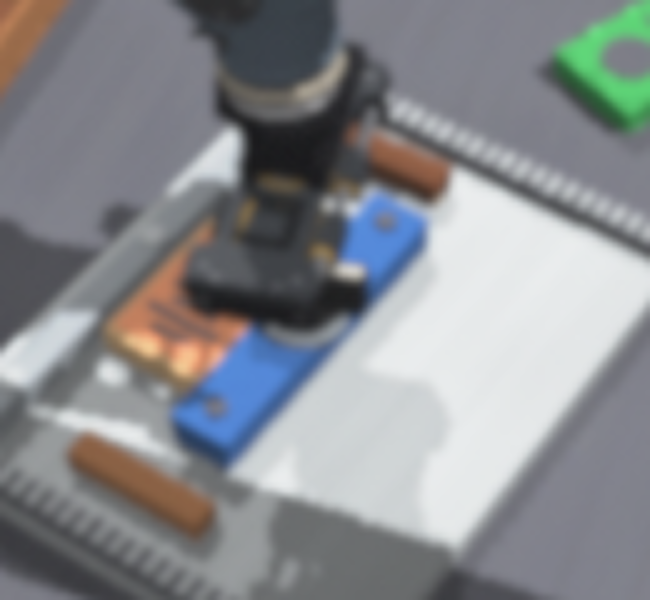

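The side view shows the bar against the block, with a small gap left to the rail at about crop px (150,280). I'll continue in small steps.

drive_tool --pt "1 0 -0.4 0 0 0 10" --pt "2 0 -0.7 0 0 0 10" --pt "3 0 -1.1 0 0 0 10" --pt "4 0 -1.5 0 0 0 10"

```text
time: 7.95
position: [0.5784, 0.0599, 0.0726]
tool_rot: [-0.705, -0.039, 0.048, 0.706]
ft_force: [-9.8, -2.1, 10.7]
grip_width: 0.0158
```

```bash
python3 s.py
```

```text
s 0.5498335717365501 F along -9.10832015827635 side -4.242906054627343 w/barback 0.004566428263449884
t 7.95 pos [0.5784 0.0599 0.0726] yaw 7.04 q [-8.800e-02  6.810e-01  1.653e+00 -1.000e-03  8.200e-01 -1.781e+00] shift [18.8 -0.2 -6.9] turn [-0.09  0.03 -0.68] F [-9.8 -2.1 10.7] M [-0.27  1.46  0.06] w 0.0158
```

drive_tool --pt "0.7 0 -0.3 0 0 0 10" --pt "1.4 0 -0.5 0 0 0 10" --pt "2 0 -0.7 0 0 0 10"

```text
time: 8.25
position: [0.5805, 0.0594, 0.0726]
tool_rot: [-0.705, -0.039, 0.048, 0.706]
ft_force: [-10.1, -2.5, 10.2]
grip_width: 0.0157
```

```bash
python3 s.py
```

```text
s 0.5520069259839455 F along -9.269318495444036 side -4.706842929873478 w/barback 0.002393074016054486
t 8.25 pos [0.5805 0.0594 0.0726] yaw 7.04 q [-8.900e-02  6.830e-01  1.647e+00 -1.000e-03  8.230e-01 -1.781e+00] shift [18.8 -0.2 -6.9] turn [-0.09  0.04 -0.68] F [-10.1  -2.5  10.2] M [-0.23  1.43  0.02] w 0.0157
```

drive_tool --pt "0.5 0 -0.2 0 0 0 10" --pt "1 0 -0.4 0 0 0 10" --pt "1.5 0 -0.5 0 0 0 10" --pt "2 0 -0.7 0 0 0 10"

```text
time: 8.65
position: [0.5825, 0.059, 0.0726]
tool_rot: [-0.706, -0.039, 0.048, 0.706]
ft_force: [-9.4, -2.1, 10.3]
grip_width: 0.0156
```

drive_tool --pt "0.5 0 -0.2 0 0 0 10" --pt "1 0 -0.4 0 0 0 10" --pt "1 0 -0.4 0 0 0 10"

```text
time: 8.95
position: [0.5826, 0.0589, 0.0726]
tool_rot: [-0.705, -0.039, 0.048, 0.706]
ft_force: [-11.2, -1.9, 11.6]
grip_width: 0.0162
```

```bash
python3 s.py
```

```text
s 0.5542490554358951 F along -10.507114711853301 side -4.344016317587854 w/barback 0.00015094456410491564
t 8.95 pos [0.5826 0.0589 0.0726] yaw 7.04 q [-8.900e-02  6.850e-01  1.640e+00 -1.000e-03  8.300e-01 -1.782e+00] shift [18.8 -0.3 -6.9] turn [-0.12  0.03 -0.78] F [-11.2  -1.9  11.6] M [-0.19  1.67  0.03] w 0.0162
```

drive_tool --pt "0.5 0 -0.2 0 0 0 10" --pt "1 0 -0.4 0 0 0 10" --pt "1 0 -0.4 0 0 0 10"

```text
time: 9.25
position: [0.5827, 0.0589, 0.0725]
tool_rot: [-0.705, -0.038, 0.049, 0.706]
ft_force: [-13.3, -1.1, 13.0]
grip_width: 0.0158
```

```bash
python3 s.py
```

```text
s 0.5542543829122916 F along -12.67075467760175 side -4.045023443851576 w/barback 0.0001456170877084384
t 9.25 pos [0.5827 0.0589 0.0725] yaw 7.04 q [-9.000e-02  6.860e-01  1.639e+00 -1.000e-03  8.330e-01 -1.783e+00] shift [18.8 -0.3 -6.9] turn [-0.15  0.04 -0.91] F [-13.3  -1.1  13. ] M [-0.05  1.93  0.03] w 0.0158
```

drive_tool --pt "0.5 0 -0.2 0 0 0 10" --pt "1 0 -0.4 0 0 0 10" --pt "1 0 -0.4 0 0 0 10"

```text
time: 9.55
position: [0.5827, 0.0589, 0.0725]
tool_rot: [-0.705, -0.037, 0.05, 0.707]
ft_force: [-14.5, -0.9, 14.4]
grip_width: 0.0158
```

```bash
python3 s.py
```

```text
s 0.5543448834947429 F along -13.925477527711001 side -4.155482073466798 w/barback 5.511650525713563e-05
t 9.55 pos [0.5827 0.0589 0.0725] yaw 7.04 q [-9.000e-02  6.870e-01  1.637e+00 -1.000e-03  8.360e-01 -1.783e+00] shift [18.8 -0.4 -6.9] turn [-0.19  0.04 -1.02] F [-14.5  -0.9  14.4] M [0.08 2.17 0.04] w 0.0158
```

drive_tool --pt "1 0 -0.4 0 0 0 10" --pt "2 0 -0.7 0 0 0 10" --pt "3 0 -1.1 0 0 0 10" --pt "3 0 -1.1 0 0 0 10"

```text
time: 9.95
position: [0.5829, 0.0589, 0.0724]
tool_rot: [-0.704, -0.035, 0.052, 0.707]
ft_force: [-18.8, 0.4, 18.3]
grip_width: 0.016
```

Run:
```python
exec(open('s.py').read())
b=camera("side");a=camera("top")
B=cv2.resize(b[150:250,165:280],None,fx=4,fy=4,interpolation=cv2.INTER_CUBIC)
A=cv2.resize(a[120:220,205:285],None,fx=4,fy=4,interpolation=cv2.INTER_CUBIC)
cv2.imwrite("pics/c4.png",np.hstack([B,A]))
```

```text
s 0.5545159194743026 F along -18.35490490056039 side -3.8986288767884036 w/barback -0.00011591947430256155
t 9.95 pos [0.5829 0.0589 0.0724] yaw 7.04 q [-0.09   0.689  1.632 -0.     0.846 -1.784] shift [18.8 -0.5 -6.9] turn [-0.29  0.04 -1.37] F [-18.8   0.4  18.3] M [0.21 2.86 0.02] w 0.016
```

View pics/c4.png

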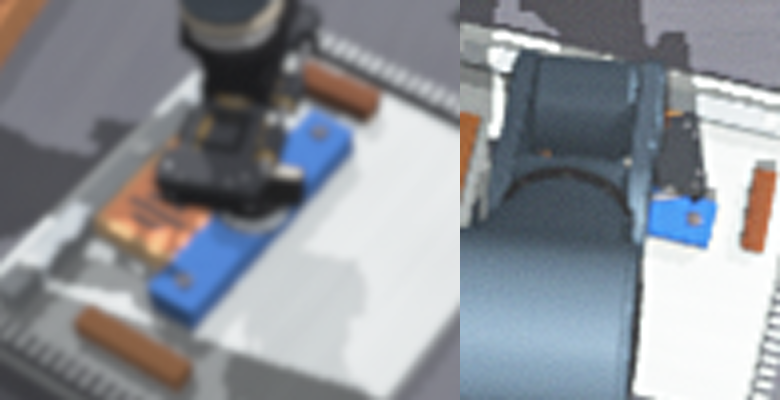

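The side view shows the bar, block and rail closed up, with no gap at either visible edge, and the force rising with no travel. I'll relax the command, then turn.

drive_tool --pt "-2 0 0.7 0 0 0 10" --pt "-4 0 1.4 0 0 0 10" --pt "-6 0 2.2 0 0 0 10" --pt "-7 0 1.8 0 0 0 10" --pt "-7 0 1.0 0 0 0 10"

```text
time: 10.55
position: [0.5825, 0.0588, 0.0725]
tool_rot: [-0.705, -0.04, 0.046, 0.707]
ft_force: [-7.8, 3.5, 7.8]
grip_width: 0.0158
```

```bash
python3 s.py
```

```text
s 0.5541772443034194 F along -8.426003722632874 side 1.68537257353887 w/barback 0.0002227556965805899
t 10.55 pos [0.5825 0.0588 0.0725] yaw 6.96 q [-0.091  0.684  1.644  0.002  0.823 -1.785] shift [18.8 -0.2 -6.8] turn [-0.2  -0.04 -0.53] F [-7.8  3.5  7.8] M [0.82 1.2  0.02] w 0.0158
```

drive_tool --pt "-3 0 0.7 0 0 0 10" --pt "-3 0 0.7 0 0 0 10" --pt "-3 0 0.7 0 5 0 10" --pt "-3 0 0.7 0 10 0 10" --pt "-3 0 0.7 0 16 0 10" --pt "-3 0 0.7 0 22 0 10" --pt "-3 0 0.7 0 28 0 10" --pt "-3 0 0.7 0 34 0 10" --pt "-3 0 0.7 0 40 0 10" --pt "-3 0 0.7 0 40 0 10" --newtons 60

```text
time: 11.55
position: [0.5824, 0.0584, 0.0726]
tool_rot: [0.678, -0.203, 0.2, -0.678]
ft_force: [-5.6, 1.3, 5.5]
grip_width: 0.0154
```

```bash
python3 s.py
```

```text
s 0.5541458753111383 F along -5.728517538526135 side 0.02369933006175272 w/barback 0.0002541246888616566
t 11.55 pos [0.5824 0.0584 0.0726] yaw -33.13 q [-9.100e-02  6.820e-01  1.649e+00  1.000e-03  8.150e-01 -1.084e+00] shift [18.8 -0.1  6.9] turn [ -0.   -40.13  -0.24] F [-5.6  1.3  5.5] M [ 0.43  0.69 -0.04] w 0.0154
```

drive_tool --pt "0 0 0 0 5 0 10" --pt "0 0 0 0 10 0 10" --pt "0 0 0 0 15 0 10" --pt "0 0 0 0 20 0 10" --pt "0 0 0 0 25 0 10" --pt "0 0 0 0 30 0 10" --pt "0 0 0 0 35 0 10" --pt "0 0 0 0 40 0 10" --pt "0 0 0 0 40 0 10"

```text
time: 12.45
position: [0.5821, 0.0581, 0.0726]
tool_rot: [0.569, -0.422, 0.42, -0.567]
ft_force: [-5.8, 0.6, 5.7]
grip_width: 0.0154
```

```bash
python3 s.py
```

```text
s 0.553866985806057 F along -5.763912391348836 side -0.694876170541846 w/barback 0.0005330141939430266
t 12.45 pos [0.5821 0.0581 0.0726] yaw -73.07 q [-0.091  0.682  1.649 -0.     0.815 -0.387] shift [10.  -0.1 17.3] turn [  0.14 -80.07  -0.26] F [-5.8  0.6  5.7] M [0.25 0.75 0.07] w 0.0154
```

drive_tool --pt "0 0 0 0 3 0 10" --pt "0 0 0 0 6 0 10" --pt "0 0 0 0 9 0 10" --pt "0 0 0 0 12 0 10" --pt "0 0 0 0 12 0 10"

```text
time: 12.95
position: [0.5819, 0.058, 0.0726]
tool_rot: [0.522, -0.48, 0.477, -0.52]
ft_force: [-6.2, -0.0, 7.0]
grip_width: 0.0156
```

```bash
python3 s.py
```

```text
s 0.5537215813186401 F along -6.043421524212646 side -1.416797118767363 w/barback 0.0006784186813598714
t 12.95 pos [0.5819 0.058  0.0726] yaw -85.19 q [-9.200e-02  6.820e-01  1.649e+00  1.000e-03  8.150e-01 -1.760e-01] shift [ 6.1 -0.1 19. ] turn [  0.16 -92.19  -0.29] F [-6.2 -0.   7. ] M [ 0.17  0.85 -0.43] w 0.0156
```

drive_tool --pt "0 0 0 0 2 0 10" --pt "0 0 0 0 4 0 10" --pt "0 0 0 0 6 0 10" --pt "0 0 0 0 8 0 10" --pt "0 0 0 0 8 0 10"

```text
time: 13.45
position: [0.5818, 0.058, 0.0726]
tool_rot: [-0.487, 0.515, -0.512, 0.485]
ft_force: [-6.2, 0.7, 6.8]
grip_width: 0.0154
```

```bash
python3 s.py
```

```text
s 0.5536536882682244 F along -6.186257907476913 side -0.7378126630153543 w/barback 0.0007463117317756396
t 13.45 pos [0.5818 0.058  0.0726] yaw -93.13 q [-0.092  0.682  1.65   0.     0.815 -0.037] shift [ 3.4 -0.1 19.7] turn [   0.19 -100.13   -0.29] F [-6.2  0.7  6.8] M [ 0.18  0.85 -0.32] w 0.0154
```

```bash
cat >> s.py <<'E'
print("tau",o['joint_torque'].round(3))
E
python3 s.py | tail -1
```

```text
tau [ -0.177 -41.405 -13.795  -0.197  -1.641  -0.203]
```

drive_tool --pt "0 0 0 0 -2 0 10" --pt "0 0 0 0 -4 0 10" --pt "0 0 0 0 -4 0 10"

```text
time: 13.75
position: [0.5819, 0.058, 0.0725]
tool_rot: [0.505, -0.498, 0.494, -0.503]
ft_force: [-5.2, 0.8, 6.5]
grip_width: 0.0158
```

```bash
python3 s.py
```

```text
s 0.5536886375263121 F along -5.252720835675905 side -0.37748090940365037 w/barback 0.0007113624736878599
t 13.75 pos [0.5819 0.058  0.0725] yaw -89.08 q [-9.20e-02  6.82e-01  1.65e+00  1.00e-03  8.15e-01 -1.08e-01] shift [ 4.8 -0.1 19.4] turn [  0.18 -96.08  -0.29] F [-5.2  0.8  6.5] M [ 0.18  0.88 -0.33] w 0.0158
tau [ -0.153 -41.403 -13.746  -0.223  -1.625  -0.435]
```

drive_tool --pt "0 0 0 0 -2 0 10" --pt "0 0 0 0 -4 0 10" --pt "0 0 0 0 -6 0 10" --pt "0 0 0 0 -6 0 10"

```text
time: 14.15
position: [0.582, 0.058, 0.0726]
tool_rot: [0.53, -0.47, 0.467, -0.528]
ft_force: [-5.9, -0.2, 5.7]
grip_width: 0.0158
```

```bash
python3 s.py
```

```text
s 0.5537722061336575 F along -5.672696166212896 side -1.4772548465707012 w/barback 0.0006277938663424854
t 14.15 pos [0.582  0.058  0.0726] yaw -83.08 q [-9.200e-02  6.820e-01  1.649e+00  1.000e-03  8.150e-01 -2.130e-01] shift [ 6.8 -0.1 18.8] turn [  0.15 -90.08  -0.28] F [-5.9 -0.2  5.7] M [ 0.19  0.8  -0.26] w 0.0158
tau [ -0.239 -41.444 -13.686  -0.228  -1.591  -0.404]
```

drive_tool --pt "0 0 0 0 4 0 10" --pt "0 0 0 0 8 0 10" --pt "0 0 0 0 12 0 10" --pt "0 0 0 0 14 0 10" --pt "0 0 0 0 14 0 10"

```text
time: 14.65
position: [0.5818, 0.0581, 0.0726]
tool_rot: [-0.469, 0.531, -0.529, 0.467]
ft_force: [-6.2, 0.8, 7.8]
grip_width: 0.0156
```

```bash
python3 s.py
```

```text
s 0.5536185002776463 F along -6.209951962063557 side -0.5934010218209701 w/barback 0.0007814997223537512
t 14.65 pos [0.5818 0.0581 0.0726] yaw -97.08 q [-0.092  0.682  1.65   0.     0.815  0.032] shift [ 2.1 -0.1 19.9] turn [   0.22 -104.08   -0.27] F [-6.2  0.8  7.8] M [ 0.2   0.83 -0.13] w 0.0156
tau [-4.2500e-01 -4.1371e+01 -1.3828e+01 -1.0000e-01 -1.6580e+00 -2.9000e-02]
```

drive_tool --pt "0 0 0 0 2 0 10" --pt "0 0 0 0 3 0 10" --pt "0 0 0 0 3 0 10"

```text
time: 14.95
position: [0.5818, 0.058, 0.0726]
tool_rot: [-0.456, 0.543, -0.54, 0.453]
ft_force: [-5.7, -0.1, 7.2]
grip_width: 0.0157
```

```bash
python3 s.py
```

```text
s 0.5535864127907809 F along -5.541840723812458 side -1.3798678527898565 w/barback 0.000813587209219091
t 14.95 pos [0.5818 0.058  0.0726] yaw -100.02 q [-0.092  0.682  1.65  -0.     0.815  0.084] shift [ 1.1 -0.1 20. ] turn [   0.24 -107.02   -0.26] F [-5.7 -0.1  7.2] M [0.14 0.85 0.05] w 0.0157
tau [-5.9000e-01 -4.1356e+01 -1.3849e+01 -1.5000e-02 -1.6700e+00  5.3000e-02]
```

drive_tool --pt "0 0 0 0 2 0 10" --pt "0 0 0 0 4 0 10" --pt "0 0 0 0 6 0 10" --pt "0 0 0 0 6 0 10"

```text
time: 15.35
position: [0.5817, 0.058, 0.0726]
tool_rot: [-0.427, 0.566, -0.563, 0.424]
ft_force: [-7.2, 1.1, 6.3]
grip_width: 0.0157
```

```bash
python3 s.py
```

```text
s 0.5534910556911078 F along -7.272438735055015 side -0.576417806648752 w/barback 0.0009089443088922122
t 15.35 pos [0.5817 0.058  0.0726] yaw -105.96 q [-9.10e-02  6.82e-01  1.65e+00 -1.00e-03  8.16e-01  1.88e-01] shift [-1.  -0.1 20. ] turn [   0.28 -112.96   -0.25] F [-7.2  1.1  6.3] M [0.18 0.8  0.33] w 0.0157
tau [ -1.001 -41.307 -13.897   0.133  -1.694   0.381]
```

drive_tool --pt "0 0 0 0 0 0 50" --pt "0 0 0 0 0 0 50" --pt "0 0 0 0 0 0 50" --pt "0 0 0 0 0 0 50" --pt "0 0 0 0 0 0 50"

```text
time: 15.85
position: [0.585, 0.0577, 0.0725]
tool_rot: [0.425, -0.565, 0.565, -0.426]
ft_force: [-0.0, 0.7, -0.8]
grip_width: 0.0461
```

Run:
```python
exec(open('s.py').read())
b=camera("side")
for t in("knob_tip","knob_grip"): print(t,mark_of("side",t)[:2])
c=np.array([.582,.058])
for a in(-99,-124,-75): 
    t=np.radians(a+180); print(a,proj("side",[c[0]+.042*np.cos(t),c[1]+.042*np.sin(t),.087]))
cv2.imwrite("pics/c5.png",cv2.resize(b[165:235,190:270],None,fx=7,fy=7,interpolation=cv2.INTER_CUBIC))
```

```text
s 0.5567772926528731 F along -0.17418990457733002 side 0.6793703825959727 w/barback -0.0023772926528731197
t 15.85 pos [0.585  0.0577 0.0725] yaw -106.03 q [-0.092  0.683  1.647  0.     0.811  0.188] shift [-1.  0. 20.] turn [-7.0000e-02 -1.1303e+02  6.0000e-02] F [-0.   0.7 -0.8] M [-0.03 -0.08  0.01] w 0.0461
tau [-1.1000e-02 -4.4395e+01 -1.1449e+01  6.0000e-02  8.0000e-03  0.0000e+00]
knob_tip [{'location': [221.3, 202.8], 'conf': 0.53}]
knob_grip [{'location': [259.6, 110.6], 'conf': 0.65}, {'location': [228.9, 194.2], 'conf': 0.64}]
-99 [[219.69314069 202.57632288]]
-124 [[215.44332156 199.51068205]]
-75 [[225.12595851 203.88199174]]
```

View pics/c5.png

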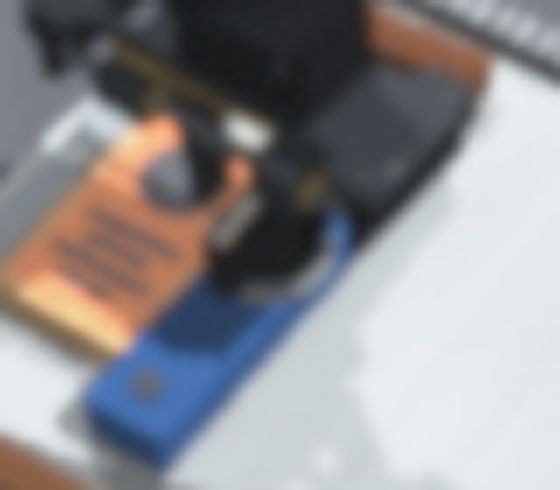

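Run:
```python
from h import *
w=lambda p:ray("side",[p[0]/7+190,p[1]/7+165],.098)
c=np.array([.582,.058])
for p in[(250,195),(220,245),(235,220)]: 
    v=w(p)[:2]-c; print(p,w(p).round(4),np.degrees(np.arctan2(v[1],v[0])),np.linalg.norm(v))
for a in(-99,-106,-124,-75):
    t=np.radians(a+180)
    for r in (.012,.042): q=proj("side",[c[0]+r*np.cos(t),c[1]+r*np.sin(t),.098])[0]; print(a,r,((q-[190,165])*7).round())
```

```text
(250, 195) [0.5821 0.066  0.098 ] 88.93909709472169 0.007975521192349202
(220, 245) [0.5834 0.0965 0.098 ] 87.92120626020665 0.038475514365325744
(235, 220) [0.5828 0.0813 0.098 ] 88.09396913970382 0.023331731390088022
-99 0.012 [243. 200.]
-99 0.042 [206. 247.]
-106 0.012 [240. 199.]
-106 0.042 [196. 242.]
-124 0.012 [234. 194.]
-124 0.042 [176. 225.]
-75 0.012 [254. 203.]
-75 0.042 [244. 256.]
```

Torque about the vertical was near zero at yaw -74°, driving clockwise from -83° to -97°, zero at about -99° and resisting at -106°. So the hump was at -74° and the notch is 25° on, matching the stated 0.43 rad, and on release the wing returned to about -95°. I'll lift clear and look.

drive_tool --pt "0 0 0 0 0 0 60" --pt "0 0 0 0 0 0 60" --pt "0 -10 0 0 0 0 60" --pt "0 -25 0 0 0 0 60" --pt "0 -45 0 0 0 0 60" --pt "0 -70 0 0 0 0 60" --pt "0 -100 0 0 0 0 60" --pt "0 -130 0 0 0 0 60" --pt "0 -150 0 0 0 0 60"

```text
time: 16.9
position: [0.585, 0.0578, 0.2258]
tool_rot: [0.424, -0.564, 0.566, -0.427]
ft_force: [0.9, 0.3, -0.2]
grip_width: 0.0601
```

drive_tool --pt "20 0 0 0 0 0 60" --pt "60 0 0 0 0 0 60" --pt "100 0 0 0 0 0 60" --pt "140 0 0 0 0 0 60" --pt "180 0 0 0 0 0 60" --pt "220 0 0 0 0 0 60" --pt "260 0 0 0 0 0 60" --pt "280 0 0 0 0 0 60" --pt "280 0 0 0 0 0 60"

```text
time: 17.8
position: [0.5065, -0.2142, 0.2234]
tool_rot: [0.424, -0.565, 0.566, -0.424]
ft_force: [0.4, -0.5, 0.1]
grip_width: 0.0603
```

Run:
```python
from h import *
o=get_obs();print(o['time'],o['position'],o['ft_force'])
a=camera("top");b=camera("side")
for c in("top","side"):
    print([(t,[m['location'] for m in mark_of(c,t)[:2]]) for t in("knob_tip","knob_grip","block","lockbar")])
A=cv2.resize(a[120:220,190:290],None,fx=5,fy=5,interpolation=cv2.INTER_CUBIC)
B=cv2.resize(b[170:230,190:250],None,fx=5,fy=5,interpolation=cv2.INTER_CUBIC)
B=cv2.copyMakeBorder(B,0,200,0,0,cv2.BORDER_CONSTANT)
cv2.imwrite("pics/c6.png",np.hstack([A,B]))
```

```text
17.8 [ 0.50645499 -0.21423003  0.22336664] [ 0.38221822 -0.48424548  0.14315984]
[('knob_tip', [[230.8, 168.7]]), ('knob_grip', [[242.2, 166.4]]), ('block', [[241.0, 156.1], [323.9, 205.2]]), ('lockbar', [[241.8, 172.7], [352.4, 251.3]])]
[('knob_tip', [[219.9, 199.0]]), ('knob_grip', [[226.1, 194.1], [246.2, 174.8]]), ('block', [[302.1, 154.8], [213.4, 201.0]]), ('lockbar', [[227.0, 206.9], [250.1, 174.3]])]
```

View pics/c6.png

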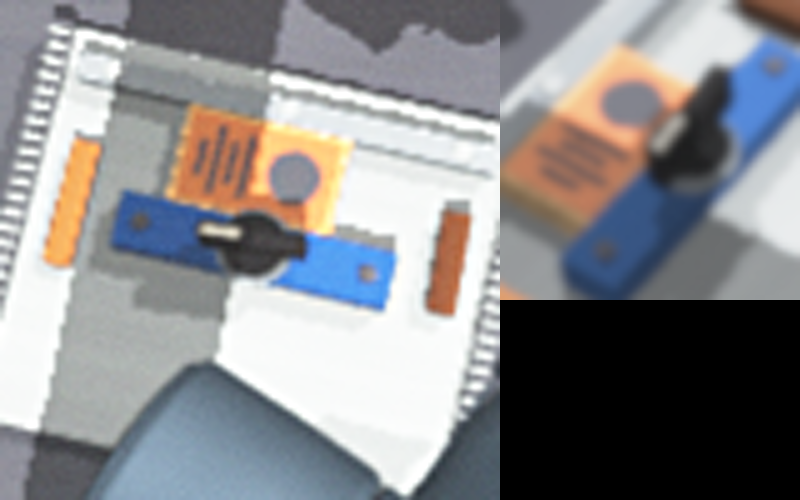

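Run:
```python
from h import *
f=lambda p,z: ray("top",[(p[0]-2)/5+190,(p[1]-2)/5+120],z)
u=np.array([np.cos(.228),-np.sin(.228)])
e=[f(p,.098) for p in[(307,245),(200,230)]];v=e[1]-e[0];print("tip dir",np.degrees(np.arctan2(v[1],v[0])),np.linalg.norm(v),np.mean(e,0))
for n,p,z in(("blk far",[(190,105),(353,141)],.043),("bar front top",[(125,191),(396,250)],.05),("bar back top",[(111,245),(386,310)],.05),("rail far top",[(76,40),(495,128)],.044),("rail foot",[(78,82),(490,176)],.02),("rail in top",[(78,82),(490,170)],.044)):
    q=[f(k,z) for k in p]; v=q[0]-q[1]; print(n,np.mean(q,0)[:2]@u,"yaw",np.arctan2(-v[0],v[1]))
bar=np.mean([f(k,.05) for k in[(125,191),(396,250),(386,310),(111,245)]],0);print("bar",bar,bar[:2]@u)
```

```text
tip dir 81.5751916285941 0.08088852878654772 [0.58223934 0.05870013 0.098     ]
blk far 0.6558473104785926 yaw -0.22791915491455716
bar front top 0.5770617839265035 yaw -0.223481460395186
bar back top 0.5315148892005285 yaw -0.24066740171499856
rail far top 0.6887102278002968 yaw -0.21780921927209007
rail foot 0.6589954639997456 yaw -0.23485787611270345
rail in top 0.655556292053059 yaw -0.22070053693021613
bar [0.58292915 0.05996927 0.05      ] 0.5542883365635161
```

The top view shows the wing along the bar, with the white tip at crop (200,230). The tip direction is 81.6° against a felt notch of about 81.5°. The block is square at -0.228 rad, its far edge on the rail, and the bar is where it stalled. The gripper is clear, so I'm handing in.

```bash
python3 -c "
from rig import *
print(hand_in())"
```

```text
the job is handed in; nothing more can be done
None
```

I locked up the block and handed the job in at about 18 s, with the gripper lifted clear. `hand_in()` reports no verdict, so what follows is from my own checks.

**Bar and block:** I pushed the bar with the knob until it stopped moving. The push peaked at about 19 N at the wrist, well under the 45 N limit. In the last top view the block's yaw was -0.228 rad, which matches the bed. Its far edge was within about 2 mm of the rail by image, and the bar was where it had stalled.

**Knob:** I turned it clockwise past one hump, at a tool yaw of about -74°. It pulled itself on to about -99°, which is 0.43 rad past the hump, as described. On release from -106° it sprang back to -98° and stayed there. I passed the hump during a sweep, so I didn't see its torque rise directly. I inferred it from the torque readings after it and from the release.

**One disagreement:** the notch angle I felt implies the collar is turned about 0.8 rad from the bar, if its zero is in line with the bar. The description says within 0.5 rad. I trusted the felt torque and the spring-back.

I saw no sign that any bystander had moved, but I didn't measure them at the end.

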